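# Lock a bin bracket into the slotted uprights of a test bench

## Task

Pick up the grey support bracket that stands on the bench, hook both of its claws through the slots of the two uprights on the stand, and press it down until it is fully home and the spring latch snaps out over its bottom bar. Let go and leave it hanging level. The slot height is not known exactly, so feel for it; press firmly but never force the bracket against the uprights (20 N of pressing is enough, 60 N would bend it), and leave the other things on the bench where they are.

Things in the scene. Friction and masses are not known exactly. Their poses are not given: they have to be found in the camera images.
- bracket: Loose grey steel bracket, 0.3 to 0.55 kg, standing on the bench the way up it is mounted. Origin: rear face of its back plate, mid-width, underside; x to the rear (claw side, goes into the uprights), y left, z up. In mm: back plate x -6..0: crossbar y -65..65, z 36..62; below it a window y -14..14, z 8..36 between side bars out to y +-22, over a bottom bar z 0..8.
- bracket_grip (a point): Place to grip from above: on the bracket's spine (arm), 12 mm thick (y -6..6), x -105..-6, z 44..80 in the bracket's frame; this point is at x -40, y 0, z 62, near the centre of mass (about x -43); a firm grip, 40 N or more, keeps it from tipping. A front leg x -105..-99, y -20..20, z 0..44 ends the spine. Axes as the bracket.
- bracket_claws (a point): Midway between the two claws: x 0, y 0, z 50 in the bracket's frame. Claws at y +50 and -50, each 6 mm wide: a tongue x 0..12.5, z 50..58 (bracket's frame), with a tip x 6.5..12.5 that hangs down to z 32. Axes as the bracket.
- stand: Fixed stand with two slotted steel uprights. Origin on the bench midway between them, under their front face; x points from front to back through the uprights, y left, z up. In mm: base plate x -20..110, y -95..95, 12 high; top of the uprights z 158..178; two aluminium posts behind, x 26..54, y +-(64..92), to z 160.
- stand_seat (a point): On the front face, 60 mm above the bench: where the bracket's origin comes when home (axes parallel), IF the uprights are clamped at their lowest. They are clamped anywhere from 0 to 20 mm higher than that; this is not measured and stays as it is: feel for the slots. The true seat is this point moved up by that unknown amount.
- stand_slots (a point): Centre of the slot pair at the lowest clamping (really 0 to 20 mm higher): 64.75 mm above stand_seat. Plates 5 mm thick, y +-(32..68), one slot each at y +-50: 10 wide, 29.5 high. The claws enter with the bracket's origin 18 to 21.5 mm above the true seat, until the back plate meets the face; off height they butt with it 12.5 mm in front. Then straight down till the tongues rest in the slots.
- latch (a joint): Spring latch, 18 mm wide, midway between the uprights; travel in m: 0 = out (6 mm proud of the face), 0.008 = fully back. Nose flat below (9.5 mm above the true seat), ramped above (11.5 to 20 mm). The bracket's bottom bar pushes it back up to 6 mm on the way down (5 to 15 N of pressing); when home it snaps out through the window to below 0.0015.
- seat (a joint): Small upright spring pin, 8 mm across, under the latch in front of the face, that tells when the bracket is down: travel in m, 0 = up (its top 4 mm above the true seat); the bracket's bottom bar pushes it down (1 N), to about 0.004 when home. It moves up and down with the unmeasured clamp height too, but only its travel is read.
- driver: Bystander, leave alone: red-handled screwdriver lying between the work places. Origin at its underside.
- connector: Bystander, leave alone: small brass plug, 34 mm across, 26 high. Origin at its underside.
- angle: Bystander, leave alone: plain steel angle plate without claws, 80 x 50 x 34 mm. Origin at its underside.
- meter: Bystander, leave alone: yellow hand meter, 150 x 75 x 43 mm. Origin at its underside.
- spanner: Bystander, leave alone: open-ended steel wrench lying on the bench. Origin at its underside.
There are look-alikes about, which are no part of the job. Leave any orange look-alike of the bracket alone.

How it is judged:
By the outcome, as a careful person would: the job done as asked, in the order asked, and still so for the second after the job is handed in, with the robot touching nothing.
It also fails if it takes over 64 s, if anything falls off the work surface, if the arm or the gripper's body presses on something with over 40 N, if the wrist force passes 120 N, or if a joint passes its speed limit or range.

## Robot

A 6-joint arm with a two-finger parallel gripper is mounted at the origin on the work surface. World frame = base frame: x ahead of the robot, y to its left, z up, the work surface at z = 0. Lengths are in mm, angles in rad, forces in N, time in s.
With the tool pointing down it reaches from about 300 to 850 mm from the base axis. Payload 4.2 kg.
Tool frame: the origin (TCP) lies midway between the tips of the shut fingers; the grasp point (between the pads) lies 19 mm behind it; z points along the fingers, y is the direction in which the jaws open and shut (so a half turn about z gives the same grasp; the last joint's range is limited). The gripper opens to 91 mm and grips with 3 to 60 N. Pads are 32 mm wide; open, the fingers measure 118 mm over their backs; the gripper's body (76 mm by 178 mm) begins 60 mm behind the grasp point.
Start: joints at [-1.133, 0.32, 1.565, -0, 1.257, -0.02], TCP at [254.142, -515.805, 213.976] pointing down, gripper open.
Joint ranges: [-3.11, 3.11], [-0.84, 2.01], [0.21, 2.61], [-1.34, 4.49], [0.05, 2.63], [-2.56, 2.56]. Speed limits (rad/s): [2.57, 2.57, 3.14, 3.14, 3.14, 3.14].

## Interface

Orientations are given as a unit quaternion [x, y, z, w].
In Python, from bench import bot gives the robot as it stands. The module is installed in compiled form; this text tells all that it offers.
- The arm moves only by the tool arm_command, never from a script. Its argument "series" is a list that holds one entry, the list of rows, each a list of 7 numbers: the shift along the tool's x, y, z in mm, then the turn, a rotation vector about the tool's x, y, z in rad, then the finger opening in mm, from 0 to 91.2. In form: [[[x, y, z, wx, wy, wz, hand], ...]]. A call has 1 to 8 rows; each row shifts and turns the commanded pose from where the row before left it, along the tool's axes as they then stand; what a row does not reach is not made up. A row lasts 1/12 s, in which the tool goes at most 41.7 mm and 7.16 degrees, less where a joint would pass 70% of its speed; a pose out of reach is approached as far as the arm can. A call with a gripper value outside its range is refused whole. The fingers move at their own pace and stop on an object; "squeeze" is the grip in N (left out, the last holds). Time passes only in rows, so rows that do not move let the fingers close. It gives the time, the measured TCP pose, the force and the opening at its end, in the units of the state.
- bot.get_obs(): the state, without advancing time (a new reading comes with each control period).
- bot.read_camera(name): name is "scene" or "side" or "wrist"; returns a dict with "frame" (400x640x3 uint8, red, green, blue), "vfov" (degrees; the focal length in pixels is half the picture's height over the tangent of half this angle, whatever the lens; pixels are square), "cx", "cy" (the principal point, pixels), "pose" (4x4, takes a point from camera to world coordinates). Camera axes: x right, y up, looking along -z (the intrinsics and any distortion apply to the point x, -y, -z); pixel columns grow to the right and rows downward; lengths in mm; the calibration is good to about 2 mm. A picture is of the moment at which its call begins. There is no depth.
- bot.close_job(): hands the job in, once; it reports no verdict.
The state is a dict: "time_s": time; "joint_positions": joint angles; "qd": joint speeds; "tau": joint torques, N m; "tcp_pos": TCP position; "orientation": TCP orientation; "contact_force": force on the tool from outside, world axes, zero at the start; "ft_torque": the same for the moment, N m; "finger_gap": finger opening in mm.
Only numpy, scipy, OpenCV 4.12 (cv2) and the standard library are available. Lean on these libraries where they do the work, as an engineer would, in place of code of your own. Each camera call takes 0.05 s, during which the arm holds its last target. There are 200 camera calls.

## Working session

There is one attempt and no reset: what is moved stays moved. The work goes in short steps, Python scripts to look and compute and a tool call to move; the robot and the scene stay as the last step left them, time stands still between calls to the robot, and variables do not carry over. Pictures are saved under pics/ and viewed, about 8 in all and at most 12, crops included, and the job is handed in when it is done.

Besides the shell and the picture viewer there is one more tool, called after "Emit:" as a command line: name --argument value ..., lists and objects as JSON in quotes. arm_command: Moves the arm, as the interface text tells. Its arguments: {"type":"object","properties":{"series":{"type":"array"},"squeeze":{"type":"number"}},"required":["series"]}

```bash
mkdir -p pics
python3 - <<'E'
from bench import bot
import cv2,pickle,numpy as np
d={}
for n in("scene","side","wrist"):
    r=bot.read_camera(n);d[n]=r
    cv2.imwrite(f"pics/{n}0.png",r["frame"][...,::-1])
    print(n,{k:v for k,v in r.items() if k not in("frame",)})
pickle.dump(d,open("d0.pkl","wb"));print(bot.get_obs())
E
```

```text
scene {'vfov': 54.77644187651731, 'cx': 321.88317114343783, 'cy': 194.85646486545724, 'pose': array([[ 6.61493954e-01, -5.68357923e-01,  4.89280104e-01,
         9.80252469e+02],
       [ 7.49904146e-01,  5.08542765e-01, -4.23117039e-01,
        -3.80482859e+02],
       [-8.33793489e-03,  6.46802541e-01,  7.62611927e-01,
         7.84016120e+02],
       [ 0.00000000e+00,  0.00000000e+00,  0.00000000e+00,
         1.00000000e+00]])}
side {'vfov': 50.023575751804245, 'cx': 314.6751535366595, 'cy': 201.4886774885175, 'pose': array([[-7.17321640e-01,  4.94068743e-01, -4.91269521e-01,
        -2.45194502e+01],
       [-6.96501345e-01, -4.89948696e-01,  5.24248178e-01,
         5.80077603e+02],
       [ 1.83177772e-02,  7.18224445e-01,  6.95570346e-01,
         8.54196653e+02],
       [ 0.00000000e+00,  0.00000000e+00,  0.00000000e+00,
         1.00000000e+00]])}
wrist {'vfov': 65.30055040967345, 'cx': 319.3012708586441, 'cy': 202.58035225110723, 'pose': array([[ 4.43060924e-01,  8.69479188e-01,  2.18410071e-01,
         3.15155200e+02],
       [-8.96491219e-01,  4.29905261e-01,  1.0716790
[... 199 characters left out ...]
0]])}
{'time_s': 0.15, 'joint_positions': array([-1.13298625e+00,  3.20154368e-01,  1.56540891e+00,  1.39242614e-06,
        1.25739099e+00, -2.00079636e-02]), 'qd': array([ 0.00018857, -0.0017321 , -0.00322299,  0.00086406, -0.00039079,
       -0.00217072]), 'tau': array([ 1.62914962e-04, -4.12774408e+01, -2.32155007e+01,  7.27836904e-02,
        4.33261134e-02, -8.88836303e-05]), 'tcp_pos': array([ 253.97934481, -515.43927627,  213.30413519]), 'orientation': array([ 9.73914358e-01,  2.26914875e-01, -1.40541236e-04, -6.66142482e-04]), 'contact_force': array([ 0.43578484,  0.40757334, -0.17845102]), 'ft_torque': array([-0.01829833,  0.04176683,  0.08288532]), 'finger_gap': 91.20886421727297}
```

View pics/scene0.png

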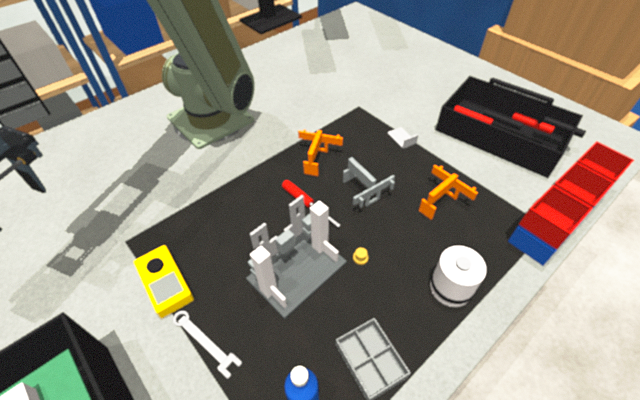

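View pics/side0.png

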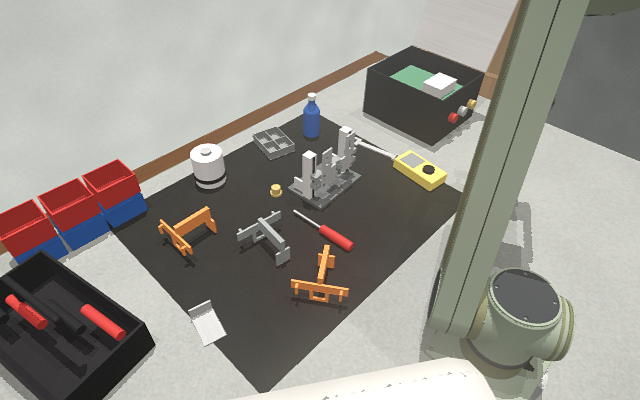

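The scene view shows the grey bracket at (370,185). The look-alikes are orange brackets at (320,150) and (447,190), plus the plain pale angle plate at (402,137) and the grey stand at (297,250). I choose the grey one at (370,185), which is at (263,235) in the side view, and check it with close crops.

Run:
```python
import cv2
a=cv2.imread("pics/scene0.png");b=cv2.imread("pics/side0.png")
def c(im,x,y,w,h,W,H):return cv2.resize(im[y:y+h,x:x+w],(W,H),interpolation=cv2.INTER_CUBIC)
o=cv2.vconcat([cv2.hconcat([c(a,335,150,66,50,400,300),c(b,230,200,66,50+20-20,400,300)]),cv2.hconcat([c(a,236,190,120,90,400,300),c(b,276,120,100,75,400,300)])])
cv2.imwrite("pics/crop1.png",o)
```

```text
(no output)
```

View pics/crop1.png

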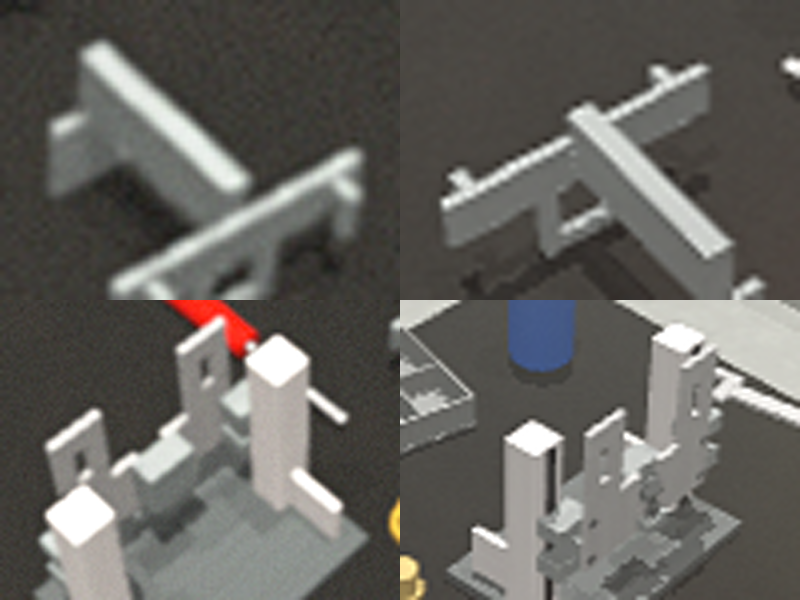

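The crop confirms a grey bracket with claws on the crossbar and a clear spine. The stand's posts are on the scene-camera side, and its uprights and latch face the robot. Next I triangulate.

```bash
cat > h.py <<'E'
import numpy as np,pickle
def ray(r,u,v):
    f=200/np.tan(np.radians(r["vfov"]/2));P=r["pose"]
    d=P[:3,:3]@np.array([(u-r["cx"])/f,-(v-r["cy"])/f,-1]);return P[:3,3],d/np.linalg.norm(d)
def onz(r,u,v,z):
    o,d=ray(r,u,v);return o+d*(z-o[2])/d[2]
def tri(*a):
    A=np.zeros((3,3));b=np.zeros(3);R=[ray(*x) for x in a]
    for o,d in R:
        M=np.eye(3)-np.outer(d,d);A+=M;b+=M@o
    p=np.linalg.solve(A,b)
    return p,[np.linalg.norm((np.eye(3)-np.outer(d,d))@(p-o)) for o,d in R]
def proj(r,p):
    f=200/np.tan(np.radians(r["vfov"]/2));P=r["pose"];c=P[:3,:3].T@(np.asarray(p,float)-P[:3,3])
    return np.array([r["cx"]+f*c[0]/-c[2],r["cy"]-f*c[1]/-c[2]])
E
python3 - <<'E'
from h import *
np.set_printoptions(precision=1,suppress=True)
d=pickle.load(open("d0.pkl","rb"));s,t=d["scene"],d["side"]
S=lambda x,y:(s,335+x/6.06,150+y/6);T=lambda x,y:(t,230+(x-400)/6.06,200+y/6)
S2=lambda x,y:(s,236+x/3.333,190+(y-300)/3.333);T2=lambda x,y:(t,276+(x-400)/4,120+(y-300)/4)
L={"spine front":(S(98,50),T(718,248),80),"spine rear":(S(236,185),T(583,112),80),
"bar end scene-left/side right":(S(118,282),T(705,70),62),"bar end other":(S(355,155),T(447,203),62),
"postR":(S2(278,360),T2(533,440),160),"postL":(S2(83,515),T2(683,338),160)}
for k,(a,b,z) in L.items(): 
    p,e=tri(a,b);print(k,p,np.array(e),"planes",onz(*a,z),onz(*b,z))
E
```

```text
spine front [483.8 148.5  78.8] [2. 2.] planes [486.  149.1  80. ] [481.6 147.8  80. ]
spine rear [577.9 136.3  77.6] [1.4 1.4] planes [580.1 135.7  80. ] [574.9 136.8  80. ]
bar end scene-left/side right [573.4  74.   61. ] [1.9 1.9] planes [575.2  74.8  62. ] [571.2  73.3  62. ]
bar end other [590.2 198.9  60.8] [0.9 0.9] planes [591.4 198.7  62. ] [588.5 198.9  62. ]
postR [600.8 -60.7 157.2] [0.8 0.8] planes [603.1 -61.6 160. ] [597.8 -58.7 160. ]
postL [ 609.6 -217.8  157. ] [2.9 2.9] planes [ 613.7 -216.7  160. ] [ 605.5 -217.1  160. ]
```

Emit:
arm_command --series '[[[0, 0, -8, 0, 0, 0.098, 91], [0, 0, -8, 0, 0, 0.098, 91], [0, 0, -8, 0, 0, 0.098, 91], [0, 0, -8, 0, 0, 0.098, 91], [0, 0, -8, 0, 0, 0.098, 91], [0, 0, -8, 0, 0, 0.098, 91], [10.2, -34.5, 0, 0, 0, 0, 91], [10.2, -34.5, 0, 0, 0, 0, 91]]]'

```text
time_s: 0.82
tcp_pos: [283.2, -450.3, 261.7]
orientation: [0.998, -0.067, 0.0, 0.0]
contact_force: [1.3, -1.1, -0.7]
finger_gap: 91.0
```

Emit:
arm_command --series '[[[10.2, -34.5, 0, 0, 0, 0, 91], [10.2, -34.5, 0, 0, 0, 0, 91], [10.2, -34.5, 0, 0, 0, 0, 91], [10.2, -34.5, 0, 0, 0, 0, 91], [10.2, -34.5, 0, 0, 0, 0, 91], [10.2, -34.5, 0, 0, 0, 0, 91], [10.2, -34.5, 0, 0, 0, 0, 91], [10.2, -34.5, 0, 0, 0, 0, 91]]]'

```text
time_s: 1.48
tcp_pos: [400.2, -185.2, 261.9]
orientation: [0.998, -0.065, -0.0, -0.0]
contact_force: [1.2, -0.9, -0.8]
finger_gap: 91.2
```

Emit:
arm_command --series '[[[10.2, -34.5, 0, 0, 0, 0, 91], [10.2, -34.5, 0, 0, 0, 0, 91], [10.2, -34.5, 0, 0, 0, 0, 91], [10.2, -34.5, 0, 0, 0, 0, 91], [10.2, -34.5, 0, 0, 0, 0, 91], [10.2, -34.5, 0, 0, 0, 0, 91], [10.2, -34.5, 0, 0, 0, 0, 91], [10.2, -34.5, 0, 0, 0, 0, 91]]]'

```text
time_s: 2.15
tcp_pos: [517.0, 77.9, 261.7]
orientation: [0.998, -0.065, -0.0, 0.0]
contact_force: [0.7, -0.3, -0.1]
finger_gap: 90.8
```

Emit:
arm_command --series '[[[10.2, -34.5, 0, 0, 0, 0, 91], [10.2, -34.5, 0, 0, 0, 0, 91], [0, 0, 0, 0, 0, 0, 91], [0, 0, 0, 0, 0, 0, 91]]]'

```text
time_s: 2.48
tcp_pos: [546.1, 143.3, 261.0]
orientation: [0.998, -0.064, -0.001, 0.0]
contact_force: [-0.5, -0.3, 0.3]
finger_gap: 90.9
```

Run:
```python
from bench import bot
import cv2,pickle
from scipy.spatial.transform import Rotation as R
r=bot.read_camera("wrist");pickle.dump(r,open("w1.pkl","wb"));cv2.imwrite("pics/w1.png",r["frame"][...,::-1])
o=bot.get_obs();print(o["time_s"],o["tcp_pos"],R.from_quat(o["orientation"]).as_matrix().round(3),o["joint_positions"].round(2),o["contact_force"],r["pose"].round(2))
```

```text
2.5333 [545.62165651 142.06126172 261.21799691] [[ 0.992 -0.129 -0.002]
 [-0.129 -0.992 -0.001]
 [-0.001  0.001 -1.   ]] [ 0.23  0.28  1.51 -0.    1.36  1.93] [-0.27176484 -0.00544511 -0.4183065 ] [[-1.3000e-01  9.6000e-01  2.4000e-01  6.1391e+02]
 [-9.9000e-01 -1.2000e-01 -3.0000e-02  1.3456e+02]
 [ 0.0000e+00 -2.4000e-01  9.7000e-01  4.3175e+02]
 [ 0.0000e+00  0.0000e+00  0.0000e+00  1.0000e+00]]
```

View pics/w1.png

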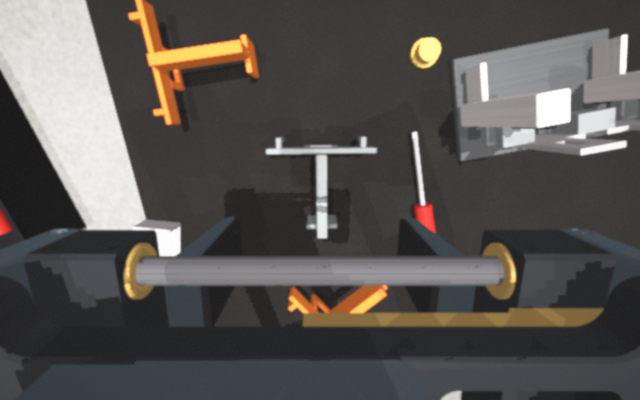

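The wrist view shows the bracket's crossbar top edge from (267,152) to (376,151), and the spine top running from about (321,155) to (322,236). I'll locate it from these.

Run:
```python
from h import *
import cv2
r=pickle.load(open("w1.pkl","rb"));g=cv2.cvtColor(r["frame"],cv2.COLOR_RGB2GRAY).astype(int)
np.set_printoptions(precision=1,suppress=True)
pts=[]
for v in(165,175,185,195,205):
    x=g[v,295:350];m=np.where(x>(x.max()+40)/2)[0]+295;pts.append((m.min(),m.max(),v));
print(pts)
P=np.array([onz(r,(a+b)/2,v,80)[:2] for a,b,v in pts]);print(P)
e=[onz(r,u,v,62) for u,v in((267,151),(376.5,149.5))];print(e,(e[0]+e[1])/2)
print(g[140:160,290],g[140:160,350])
# tool-frame of grip wrt tcp
```

```text
[(np.int64(316), np.int64(326), 165), (np.int64(316), np.int64(326), 175), (np.int64(316), np.int64(326), 185), (np.int64(317), np.int64(326), 195), (np.int64(316), np.int64(326), 205)]
[[569.  137.8]
 [557.7 139.2]
 [546.3 140.6]
 [534.5 141.5]
 [522.8 143.6]]
[array([591. , 198.7,  62. ]), array([576.6,  71.2,  62. ])] [583.8 135.   62. ]
[ 51  53  54  53  54  54  64  92 140 188 205 204 199 177 123  65  44  49
  54  55] [ 55  49  44  41  45  55  79 126 175 206 217 213 189 131  70  43  45  55
  58  56]
```

Emit:
arm_command --series '[[[0.5, 1.3, 38, 0, 0, 0, 60], [0, 0, 38, 0, 0, 0, 60], [0, 0, 38, 0, 0, 0, 60], [0, 0, 38, 0, 0, 0, 60], [0, 0, 30, 0, 0, 0, 60], [0, 0, 20, 0, 0, 0, 60], [0, 0, 16, 0, 0, 0, 60], [0, 0, 0, 0, 0, 0, 60]]]'

```text
time_s: 3.2
tcp_pos: [543.3, 138.3, 40.9]
orientation: [0.998, -0.066, -0.004, 0.001]
contact_force: [-0.2, 0.5, -0.1]
finger_gap: 59.9
```

Emit:
arm_command --series '[[[0, 0, 0, 0, 0, 0, 30], [0, 0, 0, 0, 0, 0, 20], [0, 0, 0, 0, 0, 0, 14], [0, 0, 0, 0, 0, 0, 5], [0, 0, 0, 0, 0, 0, 5], [0, 0, 0, 0, 0, 0, 5], [0, 0, 0, 0, 0, 0, 5], [0, 0, 0, 0, 0, 0, 5]]]' --squeeze 55

```text
time_s: 3.87
tcp_pos: [546.4, 140.7, 44.2]
orientation: [0.998, -0.065, 0.0, -0.0]
contact_force: [0.3, 0.1, 1.5]
finger_gap: 12.0
```

Run:
```python
from bench import bot
o=bot.get_obs()
for k in("time_s","tcp_pos","orientation","contact_force","ft_torque","finger_gap"):print(k,o[k])
```

```text
time_s 3.8667
tcp_pos [546.41182781 140.65766282  44.17079168]
orientation [ 9.97887278e-01 -6.49687624e-02  1.95634887e-04 -5.42644147e-05]
contact_force [0.2566118  0.09882302 1.45259297]
ft_torque [-0.01618543 -0.01765531  0.03269947]
finger_gap 11.985771100430357
```

Emit:
arm_command --series '[[[0, 0, -10, 0, 0, 0, 5], [0, 0, -20, 0, 0, 0, 5], [0, 0, -30, 0, 0, 0, 5], [0, 0, -30, 0, 0, 0, 5], [0, 0, -30, 0, 0, 0, 5], [0, 0, -26, 0, 0, -0.065, 5], [0, 0, -10, 0, 0, -0.06, 5], [0, 0, 0, 0, 0, -0.06, 5]]]'

```text
time_s: 4.53
tcp_pos: [547.6, 140.8, 203.5]
orientation: [1.0, 0.029, 0.003, -0.001]
contact_force: [-0.8, -0.3, -4.8]
finger_gap: 11.8
```

Emit:
arm_command --series '[[[-20, 0, 0, 0, 0, 0, 5], [-30, 0, 0, 0, 0, 0, 5], [-30, 0, 0, 0, 0, 0, 5], [-17, 8, 0, 0, 0, 0, 5], [0, 25, 0, 0, 0, 0, 5], [0, 30, 0, 0, 0, 0, 5], [0, 30, 0, 0, 0, 0, 5], [0, 30, 0, 0, 0, 0, 5]]]'

```text
time_s: 5.2
tcp_pos: [455.2, 11.4, 199.9]
orientation: [1.0, 0.028, -0.001, 0.0]
contact_force: [-0.1, -0.4, -4.9]
finger_gap: 11.8
```

Emit:
arm_command --series '[[[0, 30, 0, 0, 0, 0, 5], [0, 30, 0, 0, 0, 0, 5], [0, 30, 0, 0, 0, 0, 5], [0, 30, 0, 0, 0, 0, 5], [0, 25, 0, 0, 0, 0, 5], [0, 15, 0, 0, 0, 0, 5], [0, 0, 0, 0, 0, 0, 5], [0, 0, 0, 0, 0, 0, 5]]]'

```text
time_s: 5.87
tcp_pos: [464.2, -147.6, 199.6]
orientation: [1.0, 0.026, -0.001, -0.001]
contact_force: [0.4, 0.4, -4.7]
finger_gap: 11.6
```

Run:
```python
from bench import bot
import cv2,pickle
d={}
for i in range(3):
    o=bot.get_obs();print(o["tcp_pos"])
    for n in("scene","side","wrist"): d[n]=bot.read_camera(n)
for k in("time_s","tcp_pos","orientation","contact_force","ft_torque","finger_gap"):print(k,o[k])
pickle.dump((d,o),open("d2.pkl","wb"))
w=d["wrist"]["frame"][...,::-1];s=d["side"]["frame"][100:240,220:420,::-1];c=d["scene"]["frame"][150:290,210:410,::-1]
R=lambda x:cv2.resize(x,(400,280),interpolation=cv2.INTER_CUBIC)
cv2.imwrite("pics/m2.png",cv2.vconcat([cv2.resize(w[:250],(800,312)),cv2.hconcat([R(s),R(c)])]))
```

```text
[ 464.23771822 -147.55237541  199.55452983]
[ 464.52795055 -146.35293686  199.80879551]
[ 464.87952833 -146.46631126  199.99748806]
time_s 6.1667
tcp_pos [ 464.87952833 -146.46631126  199.99748806]
orientation [ 9.99605650e-01  2.80808634e-02 -5.92296628e-05 -8.30922619e-05]
contact_force [-0.66689498 -0.35066006 -4.41313833]
ft_torque [ 0.03760124 -0.0221845  -0.01316219]
finger_gap 11.828745933871367
```

View pics/m2.png

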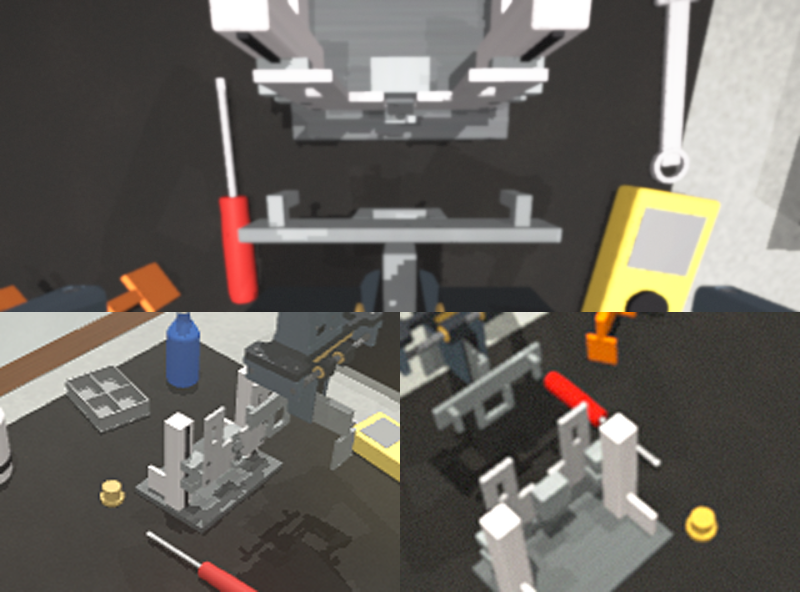

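The wrist view shows the bracket level and square to the uprights. The crossbar runs from columns 239 to 561 and the plates' outer edges from 254 to 547, so both are centred near column 400 (800-px picture). Now I measure the plate tops and offsets with sub-pixel edges.

Run:
```python
from h import *
import cv2
np.set_printoptions(precision=2,suppress=True)
d,o=pickle.load(open("d2.pkl","rb"));r=d["wrist"];g=cv2.cvtColor(r["frame"],cv2.COLOR_RGB2GRAY).astype(float)
def cross(l,lo,hi,thr=None,last=False):
    x=l[lo:hi];t=thr or (x.max()+x.min())/2
    i=[k for k in range(len(x)-1) if (x[k]-t)*(x[k+1]-t)<=0]
    k=i[-1] if last else i[0];return lo+k+(t-x[k])/(x[k+1]-x[k])
for v in range(57,64):print(v,g[v,196:212].astype(int),g[v,430:446].astype(int))
row=g[59:62].mean(0)
E0=[cross(row,194,215),cross(row,428,446,last=True)]
row2=g[184:190].mean(0);E1=[cross(row2,183,200),cross(row2,440,458,last=True)]
print(E0,E1)
f=200/np.tan(np.radians(r["vfov"]/2))
for nm,E,W,v in(("plates",E0,136,58),("bar",E1,130,186)):
    D=f*W/(E[1]-E[0]);c=np.array([((E[0]+E[1])/2-r["cx"])/f*D,-(v-r["cy"])/f*D,-D]);p=r["pose"][:3,:3]@c+r["pose"][:3,3];print(nm,D,p)
for c in(220,230,240,390,400,410,420):print(c,g[50:70,c].astype(int))
for c in(210,250,390,430):print(c,g[170:200,c].astype(int))
```

```text
57 [ 57  56  59  58  66 106 183 237 248 250 250 250 250 250 250 250] [253 253 253 253 253 253 252 241 184 102  64  57  56  56  57  57]
58 [ 57  57  58  57  66 109 189 242 251 252 252 252 252 252 252 252] [253 253 253 253 253 253 252 242 181  99  60  57  56  57  56  56]
59 [ 58  56  57  58  65 102 179 238 251 252 252 252 253 253 252 253] [253 253 253 253 253 253 252 242 180  96  62  58  57  56  58  57]
60 [ 58  58  58  58  63  96 167 232 250 252 252 252 252 252 253 253] [253 253 253 253 253 253 252 242 177  93  61  56  55  58  58  58]
61 [ 58  58  56  58  61  87 153 226 249 252 252 252 253 253 253 253] [253 253 253 253 253 253 252 241 173  90  57  57  56  58  58  58]
62 [ 57  56  57  58  59  83 146 222 249 252 252 252 252 253 252 253] [253 253 253 253 253 253 252 238 167  84  58  58  57  58  55  56]
63 [ 57  57  57  56  60  83 143 221 248 252 252 252 252 252 252 252] [251 251 251 251 250 250 248 229 155  80  59  57  56  57  58  56]
[np.float64(201.84112149532712), np.float64(438.2649402390438)] [np.float64(189.3106796116505), np.float64(448.9079861111111)]
plates 179.54766459554105 [ 
[... 489 characters left out ...]
 125 108
 108 107]
410 [153 153 153 160 199 242 252 254 254 254 254 254 253 251 230 163 118 109
 107 109]
420 [130 150 153 160 197 241 252 253 254 254 254 253 253 251 229 164 119 109
 108 110]
210 [ 56  54  55  57  68  85  99 103 104 105 107 109 126 158 178 187 191 192
 191 191 192 190 184 162 115  68  44  41  42  42]
250 [ 37  37  37  42  57  81  97 103 106 107 106 108 133 177 205 218 221 219
 213 201 192 190 184 157 109  61  43  38  40  40]
390 [ 56  55  56  56  69  87  97 100 100 102 103 105 125 158 179 186 188 187
 185 185 185 182 177 152 107  69  55  53  54  55]
430 [ 54  52  53  53  65  85  96 100  99  99  99 106 126 161 181 188 187 186
 186 184 183 182 174 149 103  66  56  59  58  60]
```

Emit:
arm_command --series '[[[0, 0, 15, 0, 0, 0, 5], [0, 0, 20, 0, 0, 0, 5], [0, 0, 15, 0, 0, 0, 5], [10, 0, 7.5, 0, 0, 0, 5], [15, 0, 0, 0, 0, 0, 5], [11, 0, 0, 0, 0, 0, 5], [6, 0, 0, 0, 0, 0, 5], [0, 0, 0, 0, 0, 0, 5]]]'

```text
time_s: 6.98
tcp_pos: [509.3, -145.2, 143.0]
orientation: [1.0, 0.028, 0.001, 0.0]
contact_force: [0.4, 0.8, -4.0]
finger_gap: 11.8
```

```bash
cat > look.py <<'E'
import sys,cv2,pickle
from bench import bot
d={}
for n in("scene","side","wrist"): d[n]=bot.read_camera(n)
o=bot.get_obs()
for k in("time_s","tcp_pos","orientation","contact_force","ft_torque","finger_gap"):print(k,o[k])
k=sys.argv[1];pickle.dump((d,o),open(k+".pkl","wb"))
w=d["wrist"]["frame"][:250,140:500,::-1];s=d["side"]["frame"][120:210,270:390,::-1];c=d["scene"]["frame"][180:270,240:360,::-1]
R=lambda x:cv2.resize(x,(400,300),interpolation=cv2.INTER_CUBIC)
cv2.imwrite(f"pics/{k}.png",cv2.vconcat([cv2.resize(w,(800,300))if 0 else cv2.copyMakeBorder(cv2.resize(w,(432,300)),0,0,184,184,0),cv2.hconcat([R(s),R(c)])]))
E
python3 look.py d3
```

```text
time_s 7.1333
tcp_pos [ 506.5276523  -144.99682316  142.61280519]
orientation [ 9.99622248e-01  2.74825273e-02 -2.66350975e-04  2.79812936e-05]
contact_force [-0.45726801  0.27276069 -3.87419425]
ft_torque [0.02716263 0.02968306 0.00988448]
finger_gap 11.856557883914396
```

View pics/d3.png

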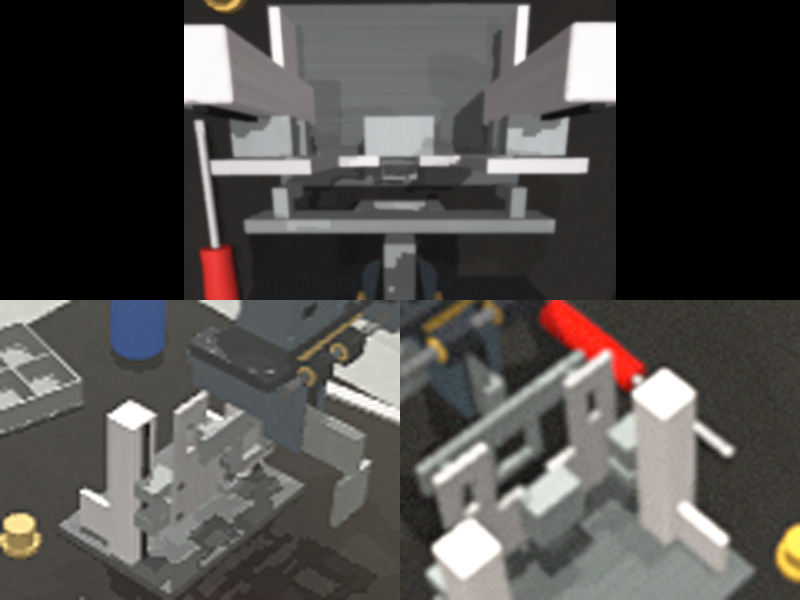

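The claws are now just in front of the slots. The plates span columns 210–588 and the bar 245–556, so they are centred within about 1 mm. Next I creep forward and feel.

Emit:
arm_command --series '[[[1.5, 0, 0, 0, 0, 0, 5], [1.5, 0, 0, 0, 0, 0, 5], [1.5, 0, 0, 0, 0, 0, 5], [1, 0, 0, 0, 0, 0, 5], [0, 0, 0, 0, 0, 0, 5]]]'

```text
time_s: 7.55
tcp_pos: [512.6, -144.8, 142.6]
orientation: [1.0, 0.027, 0.0, 0.0]
contact_force: [-0.4, -0.4, -5.2]
finger_gap: 12.0
```

Emit:
arm_command --series '[[[1, 0, 0, 0, 0, 0, 5], [1, 0, 0, 0, 0, 0, 5], [0, 0, 0, 0, 0, 0, 5]]]'

```text
time_s: 7.8
tcp_pos: [514.6, -144.7, 142.5]
orientation: [1.0, 0.027, 0.0, 0.0]
contact_force: [0.0, -0.1, -5.1]
finger_gap: 11.9
```

Emit:
arm_command --series '[[[1, 0, 0, 0, 0, 0, 5], [1, 0, 0, 0, 0, 0, 5], [0, 0, 0, 0, 0, 0, 5]]]'

```text
time_s: 8.05
tcp_pos: [516.7, -144.6, 142.5]
orientation: [1.0, 0.027, 0.0, 0.0]
contact_force: [0.8, -0.3, -4.1]
finger_gap: 11.9
```

Emit:
arm_command --series '[[[1, 0, 0, 0, 0, 0, 5], [1, 0, 0, 0, 0, 0, 5], [0, 0, 0, 0, 0, 0, 5]]]'

```text
time_s: 8.3
tcp_pos: [518.7, -144.5, 142.5]
orientation: [1.0, 0.027, 0.0, 0.0]
contact_force: [-0.1, -0.7, -4.7]
finger_gap: 11.8
```

Emit:
arm_command --series '[[[1, 0, 0, 0, 0, 0, 5], [1, 0, 0, 0, 0, 0, 5], [0, 0, 0, 0, 0, 0, 5]]]'

```text
time_s: 8.55
tcp_pos: [520.7, -144.4, 142.5]
orientation: [1.0, 0.027, 0.0, 0.0]
contact_force: [0.1, -0.2, -4.9]
finger_gap: 11.5
```

Emit:
arm_command --series '[[[1, 0, 0, 0, 0, 0, 5], [1, 0, 0, 0, 0, 0, 5], [0, 0, 0, 0, 0, 0, 5]]]'

```text
time_s: 8.8
tcp_pos: [522.7, -144.3, 142.5]
orientation: [1.0, 0.027, 0.0, 0.0]
contact_force: [0.2, 0.7, -5.3]
finger_gap: 11.6
```

Emit:
arm_command --series '[[[0.8, 0, 0, 0, 0, 0, 5], [0.7, 0, 0, 0, 0, 0, 5], [0, 0, 0, 0, 0, 0, 5]]]'

```text
time_s: 9.05
tcp_pos: [524.1, -144.1, 142.4]
orientation: [1.0, 0.027, 0.0, 0.0]
contact_force: [0.9, 0.1, -4.4]
finger_gap: 11.9
```

Emit:
arm_command --series '[[[0.5, 0, 0, 0, 0, 0, 5], [0.5, 0, 0, 0, 0, 0, 5], [0, 0, 0, 0, 0, 0, 5]]]'

```text
time_s: 9.3
tcp_pos: [525.0, -144.1, 142.4]
orientation: [1.0, 0.027, 0.0, 0.0]
contact_force: [-0.2, -0.2, -5.0]
finger_gap: 11.9
```

Emit:
arm_command --series '[[[0.5, 0, 0, 0, 0, 0, 5], [0, 0, 0, 0, 0, 0, 5]]]'

```text
time_s: 9.47
tcp_pos: [525.5, -144.1, 142.5]
orientation: [1.0, 0.027, 0.0, 0.0]
contact_force: [0.3, -0.4, -4.1]
finger_gap: 11.9
```

Emit:
arm_command --series '[[[0.4, 0, 0, 0, 0, 0, 5], [0.4, 0, 0, 0, 0, 0, 5], [0, 0, 0, 0, 0, 0, 5]]]'

```text
time_s: 9.72
tcp_pos: [526.3, -144.0, 142.5]
orientation: [1.0, 0.027, 0.0, 0.0]
contact_force: [-0.6, -0.5, -4.5]
finger_gap: 11.6
```

Emit:
arm_command --series '[[[0.4, 0, 0, 0, 0, 0, 5], [0.4, 0, 0, 0, 0, 0, 5], [0, 0, 0, 0, 0, 0, 5]]]'

```text
time_s: 9.97
tcp_pos: [526.4, -144.0, 142.4]
orientation: [1.0, 0.028, -0.001, 0.0]
contact_force: [-2.5, 0.2, -3.1]
finger_gap: 11.8
```

```bash
python3 look.py d4
```

```text
time_s 10.1167
tcp_pos [ 526.44159172 -143.98928486  142.33808779]
orientation [ 9.99620880e-01  2.75270331e-02 -5.98334252e-04  2.75595235e-05]
contact_force [-2.81075606 -0.43391655 -3.70737119]
ft_torque [-0.00611314  0.42533189  0.06079154]
finger_gap 12.008067584856219
```

View pics/d4.png

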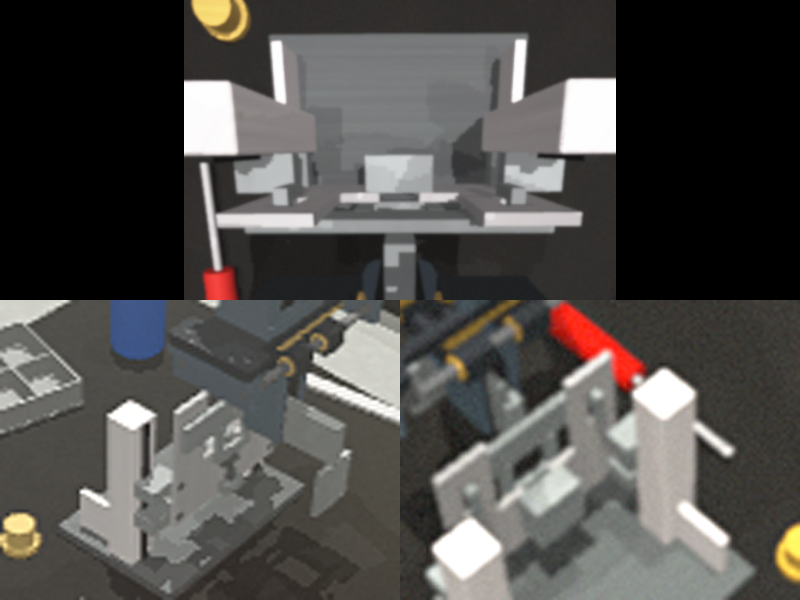

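Both claws show through the slots (scene crop around (470,490) and (597,395)), and the back plate meets the face at about 3 N. I press down gently.

Emit:
arm_command --series '[[[-0.3, 0, 1, 0, 0, 0, 5], [0, 0, 1, 0, 0, 0, 5], [0, 0, 1, 0, 0, 0, 5], [0, 0, 1, 0, 0, 0, 5], [0, 0, 0, 0, 0, 0, 5]]]'

```text
time_s: 10.53
tcp_pos: [526.4, -144.0, 138.6]
orientation: [1.0, 0.027, -0.0, 0.0]
contact_force: [-4.0, -0.3, 0.4]
finger_gap: 11.7
```

Emit:
arm_command --series '[[[0, 0, 1, 0, 0, 0, 5], [0, 0, 1, 0, 0, 0, 5], [0, 0, 1, 0, 0, 0, 5], [0, 0, 1, 0, 0, 0, 5], [0, 0, 0, 0, 0, 0, 5]]]'

```text
time_s: 10.95
tcp_pos: [526.4, -144.1, 134.6]
orientation: [1.0, 0.027, -0.0, 0.0]
contact_force: [-5.2, -0.7, 1.7]
finger_gap: 12.0
```

Emit:
arm_command --series '[[[0, 0, 1, 0, 0, 0, 5], [0, 0, 1, 0, 0, 0, 5], [0, 0, 1, 0, 0, 0, 5], [0, 0, 0, 0, 0, 0, 5]]]'

```text
time_s: 11.28
tcp_pos: [525.8, -144.0, 130.9]
orientation: [1.0, 0.027, -0.001, 0.0]
contact_force: [-5.2, -0.4, -2.2]
finger_gap: 11.9
```

Emit:
arm_command --series '[[[0.4, 0, 1, 0, 0, 0, 5], [0, 0, 1, 0, 0, 0, 5], [0, 0, 1, 0, 0, 0, 5], [0, 0, 0, 0, 0, 0, 5]]]'

```text
time_s: 11.62
tcp_pos: [526.3, -143.8, 127.6]
orientation: [1.0, 0.027, -0.001, -0.0]
contact_force: [-5.3, -0.5, -3.6]
finger_gap: 11.5
```

Emit:
arm_command --series '[[[0, 0, 0.8, 0, 0, 0, 5], [0, 0, 0.7, 0, 0, 0, 5], [0, 0, 0, 0, 0, 0, 5]]]'

```text
time_s: 11.87
tcp_pos: [526.4, -143.8, 126.4]
orientation: [1.0, 0.027, -0.001, -0.0]
contact_force: [-5.5, -0.9, -2.4]
finger_gap: 11.9
```

Emit:
arm_command --series '[[[0, 0, 0.8, 0, 0, 0, 5], [0, 0, 0.7, 0, 0, 0, 5], [0, 0, 0, 0, 0, 0, 5]]]'

```text
time_s: 12.12
tcp_pos: [526.4, -143.8, 125.0]
orientation: [1.0, 0.027, -0.001, -0.0]
contact_force: [-5.3, -0.9, -2.3]
finger_gap: 11.6
```

Emit:
arm_command --series '[[[0, 0, 0.7, 0, 0, 0, 5], [0, 0, 0.5, 0, 0, 0, 5], [0, 0, 0, 0, 0, 0, 5]]]'

```text
time_s: 12.37
tcp_pos: [526.4, -143.8, 123.9]
orientation: [1.0, 0.027, -0.001, -0.0]
contact_force: [-6.3, 0.7, -1.9]
finger_gap: 11.9
```

Emit:
arm_command --series '[[[0, 0, 0.5, 0, 0, 0, 5], [0, 0, 0.5, 0, 0, 0, 5], [0, 0, 0, 0, 0, 0, 5]]]'

```text
time_s: 12.62
tcp_pos: [526.4, -143.7, 122.3]
orientation: [1.0, 0.028, -0.001, -0.0]
contact_force: [-4.9, -0.4, -6.8]
finger_gap: 11.6
```

Emit:
arm_command --series '[[[0, 0, 0.5, 0, 0, 0, 5], [0, 0, 0.3, 0, 0, 0, 5], [0, 0, 0, 0, 0, 0, 5]]]'

```text
time_s: 12.87
tcp_pos: [526.6, -143.8, 122.2]
orientation: [1.0, 0.028, -0.001, -0.0]
contact_force: [-5.9, -0.1, -3.8]
finger_gap: 11.3
```

Emit:
arm_command --series '[[[0, 0, 0.5, 0, 0, 0, 5], [0, 0, 0.5, 0, 0, 0, 5], [0, 0, 0, 0, 0, 0, 5]]]'

```text
time_s: 13.12
tcp_pos: [526.6, -143.8, 121.6]
orientation: [1.0, 0.028, -0.001, -0.0]
contact_force: [-6.8, 0.3, -1.7]
finger_gap: 11.7
```

Emit:
arm_command --series '[[[0, 0, 0.5, 0, 0, 0, 5], [0, 0, 0.5, 0, 0, 0, 5], [0, 0, 0, 0, 0, 0, 5]]]'

```text
time_s: 13.37
tcp_pos: [526.6, -143.9, 121.5]
orientation: [1.0, 0.028, -0.0, 0.0]
contact_force: [-9.2, 0.6, 2.6]
finger_gap: 11.7
```

```bash
python3 look.py d5
```

```text
time_s 13.5167
tcp_pos [ 526.60391183 -143.88043411  121.54164034]
orientation [ 9.99607309e-01  2.80210303e-02 -1.90514032e-04  1.16028611e-04]
contact_force [-7.87650496  0.05559905  2.37843954]
ft_torque [0.21065853 1.29089352 0.43703538]
finger_gap 11.854065510857488
```

View pics/d5.png

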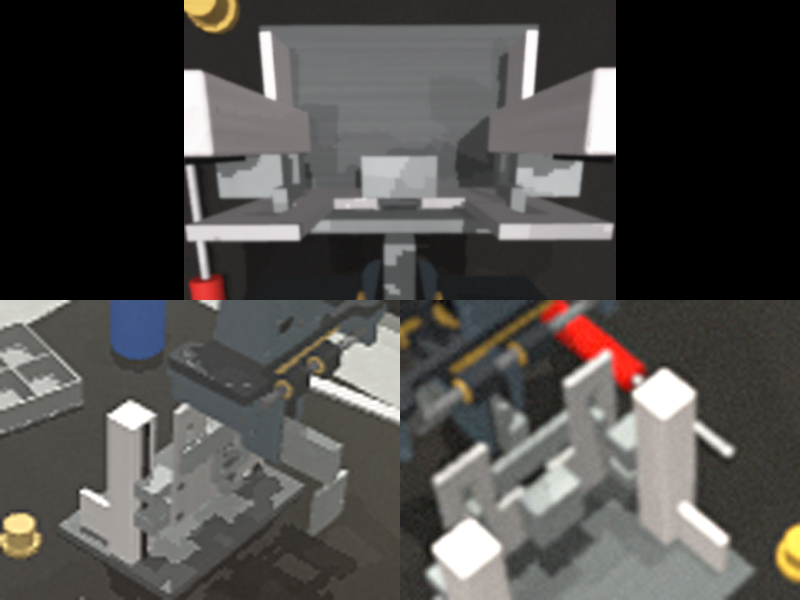

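It stopped at z 121.5 after a sudden give at about 122.5, which is consistent with the snap. I press firmer to confirm, then do a gentle up-tug to test the latch.

Emit:
arm_command --series '[[[0, 0, 0.5, 0, 0, 0, 5], [0, 0, 0.5, 0, 0, 0, 5], [0, 0, 0, 0, 0, 0, 5]]]'

```text
time_s: 13.77
tcp_pos: [526.6, -143.9, 121.4]
orientation: [1.0, 0.028, 0.0, 0.0]
contact_force: [-11.1, 2.2, 8.8]
finger_gap: 11.8
```

Emit:
arm_command --series '[[[0, 0, 0.5, 0, 0, 0, 5], [0, 0, 0.5, 0, 0, 0, 5], [0, 0, 0, 0, 0, 0, 5]]]'

```text
time_s: 14.02
tcp_pos: [526.6, -143.9, 121.4]
orientation: [1.0, 0.028, 0.0, 0.0]
contact_force: [-12.8, 1.0, 13.5]
finger_gap: 11.8
```

Emit:
arm_command --series '[[[0, 0, 0.5, 0, 0, 0, 5], [0, 0, 0.5, 0, 0, 0, 5], [0, 0, 0, 0, 0, 0, 5]]]'

```text
time_s: 14.27
tcp_pos: [526.6, -143.9, 121.2]
orientation: [1.0, 0.028, 0.001, 0.0]
contact_force: [-13.9, 1.7, 19.5]
finger_gap: 12.1
```

Emit:
arm_command --series '[[[-0.4, 0, -1.5, 0, 0, 0, 5], [-0.4, 0, -1.5, 0, 0, 0, 5], [-0.2, 0, -1, 0, 0, 0, 5], [0, 0, 0, 0, 0, 0, 5]]]'

```text
time_s: 14.6
tcp_pos: [526.5, -143.9, 121.8]
orientation: [1.0, 0.028, 0.001, 0.0]
contact_force: [-4.6, 0.0, -2.5]
finger_gap: 11.8
```

Emit:
arm_command --series '[[[0, 0, -1, 0, 0, 0, 5], [0, 0, -1, 0, 0, 0, 5], [0, 0, -0.7, 0, 0, 0, 5], [0, 0, 0, 0, 0, 0, 5]]]'

```text
time_s: 14.93
tcp_pos: [526.4, -143.9, 122.6]
orientation: [1.0, 0.027, -0.0, -0.0]
contact_force: [2.0, 0.9, -18.4]
finger_gap: 11.5
```

The tug was stopped after about 1.2 mm at about 13 N, so the latch is over the bar. I press it down again, relax and let go.

Emit:
arm_command --series '[[[0.2, 0, 1.5, 0, 0, 0, 5], [0.2, 0, 1.5, 0, 0, 0, 5], [0, 0, 1.5, 0, 0, 0, 5], [0, 0, 1, 0, 0, 0, 5], [0, 0, 0, 0, 0, 0, 5]]]'

```text
time_s: 15.35
tcp_pos: [526.5, -144.1, 121.4]
orientation: [1.0, 0.028, 0.001, 0.0]
contact_force: [-7.3, 2.3, 5.5]
finger_gap: 11.4
```

Emit:
arm_command --series '[[[-0.1, 0, -1, 0, 0, 0, 5], [0, 0, -1, 0, 0, 0, 5], [0, 0, 0, 0, 0, 0, 5], [0, 0, 0, 0, 0, 0, 14], [0, 0, 0, 0, 0, 0, 20], [0, 0, 0, 0, 0, 0, 30], [0, 0, 0, 0, 0, 0, 36], [0, 0, 0, 0, 0, 0, 36]]]'

```text
time_s: 16.02
tcp_pos: [527.1, -144.2, 121.1]
orientation: [1.0, 0.027, 0.001, 0.0]
contact_force: [-0.8, 0.0, 0.4]
finger_gap: 35.3
```

```bash
python3 -c "
from bench import bot
o=bot.get_obs();print(o['tcp_pos'],o['contact_force'],o['finger_gap'],o['ft_torque'])"
```

```text
[ 527.12198959 -144.21636886  121.05081333] [-0.76340809  0.04074309  0.36928664] 35.3103369587993 [0.05239144 0.05204027 0.03715204]
```

Emit:
arm_command --series '[[[0, 0, -5, 0, 0, 0, 36], [0, 0, -10, 0, 0, 0, 36], [0, 0, -20, 0, 0, 0, 36], [0, 0, -30, 0, 0, 0, 36], [0, 0, -30, 0, 0, 0, 36], [-20, 0, -25, 0, 0, 0, 36], [-25, 0, -20, 0, 0, 0, 36], [-20, 0, 0, 0, 0, 0, 36]]]'

```text
time_s: 16.68
tcp_pos: [462.7, -148.3, 266.1]
orientation: [1.0, 0.028, 0.005, 0.002]
contact_force: [-0.7, -0.6, -0.1]
finger_gap: 35.8
```

Emit:
arm_command --series '[[[-30, 0, -10, 0, 0, 0, 36], [-30, 0, 0, 0, 0, 0, 36], [0, 0, 0, 0, 0, 0, 36], [0, 0, 0, 0, 0, 0, 36]]]'

```text
time_s: 17.02
tcp_pos: [401.0, -150.9, 272.1]
orientation: [1.0, 0.027, 0.001, 0.001]
contact_force: [0.5, 0.1, 1.1]
finger_gap: 36.1
```

```bash
python3 look.py d6
python3 - <<'E'
import pickle,cv2
d,o=pickle.load(open("d6.pkl","rb"))
R=lambda x:cv2.resize(x[...,::-1],(400,300),interpolation=cv2.INTER_CUBIC)
w,s,c=d["wrist"]["frame"],d["side"]["frame"],d["scene"]["frame"]
cv2.imwrite("pics/f6.png",cv2.vconcat([cv2.hconcat([R(w[0:240,160:480]),R(c[180:270,240:360])]),cv2.hconcat([R(s[120:210,270:390]),R(c[75:375,100:500])])]))
E
```

```text
time_s 17.1667
tcp_pos [ 402.53737254 -150.98115869  271.02549778]
orientation [9.99621738e-01 2.74952621e-02 5.95459272e-04 1.90688953e-04]
contact_force [-0.1025547   0.58603405 -1.21326408]
ft_torque [0.02508331 0.00241529 0.0157386 ]
finger_gap 36.052660229194736
```

View pics/f6.png

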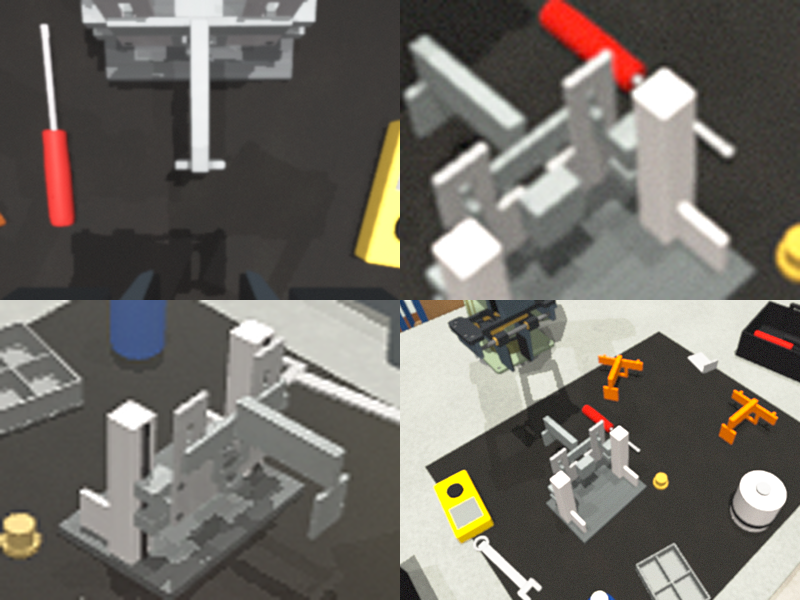

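The bracket hangs on both uprights, clear of the gripper, and the bystanders have not moved. A quick level check by triangulation, then I hand in.

Run:
```python
from h import *
from bench import bot
d,o=pickle.load(open("d6.pkl","rb"));s,t=d["scene"],d["side"]
S=lambda x,y:(s,240+(x-400)/3.333,180+y/3.333);T=lambda x,y:(t,270+x/3.333,120+(y-300)/3.333)
for n,a,b in(("front",S(416,42),T(340,457)),("rear",S(518,123),T(243,402)),("barL",S(583,62+50),T(150,470))):
    p,e=tri(a,b);print(n,p.round(1),np.round(e,1))
print(bot.close_job())
```

```text
front [ 457.4 -148.6  149.6] [0.6 0.6]
rear [ 555.  -141.6  153.1] [1.7 1.7]
barL [566.6 -76.2 116.4] [18.8 18.8]
the job is handed in; nothing more can be done
None
```

I picked up the grey bracket, hooked both claws through the slots, pressed it home until the latch engaged, and let go. The job was handed in at about 17 s of the 64 s allowed.

**How it went:** the claws entered at the first height I tried, which I had estimated from the uprights' tops in the wrist picture. The bracket came to a hard stop after about 21 mm of downward travel, which puts the clamp height at about 17.5 mm.

**What the checks showed:**
- **Fully home:** there was a sudden give on the way down, then a solid stop. I pressed with about 20 N by the wrist reading, about 24 N counting the bracket's weight. The bracket did not move further.
- **Latch:** an upward tug of about 13 N was stopped after about 1.2 mm, so the latch is over the bottom bar. I had no direct reading of the latch or seat-pin travel.
- **Released:** the last pictures show the bracket hanging on both uprights, the gripper well clear, and the bystanders apparently where they were.

**Checks that disagreed or failed:**
- **Level:** a rough two-camera measurement put the spine top at z 149.6 mm in front and 153.1 mm at the rear. That would be about 2° of tilt, but an earlier measurement with the same method was already off by 2–3 mm. The gripper showed no tilt while holding the bracket home. I don't treat this as a real tilt, but I didn't measure it more finely.
- **Bar-end point:** this third point in the same check was mismatched between the two views (18.8 mm error), so I discarded it.

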